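Index the dish carrier under the lens

ROBOT

A 6-joint arm with a two-finger parallel gripper is mounted at the origin on the work surface. World frame = base frame: x ahead of the robot, y to its left, z up, the work surface at z = 0. Lengths are in mm, angles in degrees, forces in N, time in s.
With the tool pointing down it reaches from about 350 to 850 mm from the base axis. Payload 8.1 kg.
Tool frame: the origin (TCP) lies between the finger pads; the fingertips stand 22 mm ahead of it and the grasp point (between the pads) lies 3 mm ahead of it; z points along the fingers, y is the line along which they close (so a half turn about z gives the same grasp; the last joint's range is limited). The gripper opens to 85 mm and grips with 20 to 120 N. Pads are 22 mm wide; open, the fingers measure 114 mm over their backs; the gripper's body (76 mm by 85 mm) begins 54 mm behind the grasp point. The pads swing forward as they close: fully open they stand 13 mm farther back than shut.
Start: joints at [-74.679, 7.471, 85.268, -0, 87.261, -4.893], TCP at [207.336, -563.043, 253.292] pointing down, gripper open.
Joint ranges: [-169.43, 169.43], [-51.17, 129.36], [1.28, 143.12], [-76.62, 256.62], [0, 156.53], [-152.29, 152.29]. Speed limits (degrees/s): [136.94, 136.94, 159.86, 180, 180, 180].

INTERFACE

Orientations are given as [roll, pitch, yaw] about the fixed x, y, z axes, in that order (R = Rz(yaw) Ry(pitch) Rx(roll)).
In Python, from bench import sense, snapshot, calibration, hand_in gives the robot as it stands.
- The arm moves only by the shell command python3 -m crank 'ROWS' [FORCE]. ROWS is JSON, a list of rows, each a list of 5 numbers: the shift along the tool's x, y, z in cm, then the turn about the tool's z in rad, then the finger opening in cm, from 0 to 8.54. A call has 1 to 20 rows; each row is the pose to reach, as a shift and turn from the pose commanded when the call began, along the tool's axes at that moment; what a row does not reach only later rows make up. A row lasts 1/10 s, in which the tool goes at most 50 mm and 8.59 degrees, less where a joint would pass 70% of its speed; a pose out of reach is approached as far as the arm can. A call with a gripper value outside its range is refused whole. The fingers move at their own pace and stop on an object; FORCE is the grip in N (left out, the last holds). Time passes only in rows, so rows that repeat a pose let the fingers close. It gives the time, the measured TCP pose, the force, the opening and the grip force at its end, in the units of the state.
- sense(): the state, without advancing time (a new reading comes with each control period).
- snapshot(name): name is "side" or "top" or "wrist"; returns (picture, depth): 480x640x3 uint8, red, green, blue; 480x640 float32, mm along the optical axis (not along the pixel's ray), 0 where there is no reading.
- calibration(name): a dict with "fovy" (degrees; the focal length in pixels is half the picture's height over the tangent of half this angle, whatever the lens; pixels are square), "cx", "cy" (the principal point, pixels), "rvec" (rotation vector, rad) and "tvec" (3), from world to camera coordinates, as OpenCV has them; the wrist camera has in their place "tool_from_camera" (4x4, takes a point from camera to tool coordinates, whose origin is the TCP and whose axes are the flange's). Camera axes: x right, y down, z forward; pixel columns grow to the right and rows downward; lengths in mm; the calibration is good to about 2 mm. The wrist camera is an equidistant fisheye: a pixel r from the principal point sees the ray r / f radians off the axis. A picture is of the moment at which its call begins: read the wrist's pose just before it. calibration takes no time and is no camera call.
- hand_in(): hands the job in; it is judged then, once.
The state is a dict: "time": time; "joint_pos": joint angles; "qd": joint speeds; "joint_efforts": joint torques, N m; "tool_pos": TCP position; "tcp_rot": TCP orientation; "ft_force": force on the tool from outside, world axes, zero at the start; "wrist_torque": the same for the moment, N m; "finger_gap": finger opening in mm; "grip_force": force on a finger pad.
Only numpy, scipy, OpenCV 4.12 (cv2) and the standard library are available. Lean on these libraries where they do the work, as an engineer would, in place of code of your own. Each camera call takes 0.05 s, during which the arm holds its last target. There are 200 camera calls.

TASK

Pinch the carrier's release lever against its grip plate and keep it squeezed while you slide the carrier until its dish is under the magnifier lens, then let go. The tooth must end dropped fully into that station's notch, whose exact place has to be felt for. Never force the brittle tooth against the notched strip, and leave the loose things on the bench where they are.

Things in the scene. Friction and masses are not known exactly. Their poses are not given: they have to be found in the camera images.
- squeeze (a point): Point on the carrier, 85 mm above the bench, midway between the outer faces of lever and grip plate when fully squeezed (34 mm over both; 46 mm released, when the lever's face is 12 mm further out). Axes as the track: x across it, away from the robot; y along it; z up. Below it the white carrier block, 60 mm wide along y, top 40 mm above the bench.
- plate (a point): Centre of the fixed grip plate on the carrier: grey upright plate, 8 mm thick in x, 44 mm wide along the track, from 40 to 106 mm above the bench; 13 mm in x from the squeeze point. Axes as the track. It is wider than the lever, so its edges can be pushed along the track without touching the lever.
- lever_mid (a point): Centre of the release lever, 85 mm above the bench: black upright plate on the robot's side of the grip plate, 8 mm thick in x, 26 mm wide along the track, top 105 mm above the bench. Sprung: 4 N released, 10 N fully squeezed.
- lever (a joint): Travel of the lever towards the grip plate, m: 0 released, tooth fully in a notch; 0.012 fully squeezed, at its stop. The tooth at its foot clears the strip above 0.007. Let go between notches, the tooth rests on the strip's edge at 0.007, and drops to 0 once the carrier is pushed over a notch.
- tooth (a point): Tip of the lever's steel tooth, 24 mm above the bench: 8 mm wide along the track, it points to the robot and reaches 7 mm into the notches of the dark steel strip (30 mm high) on the robot's side of the track. It is brittle: not to be pressed against the strip with more than 25 N.
- carrier (a joint): Carrier's place along the track's y, m: 0 mid-track, stops at +-0.155. Friction 1.2 N (about 3 N with the tooth rubbing). Starts in a wide slot near 0, with 2 mm of play or more each way. Four 11 mm notches, one per station, nominally at -0.120, -0.060, 0.060, 0.120, but the hand-filed strip has each of them 2.5 to 7.5 mm off its nominal place, one way or the other.
- lens (a point): Centre of the round magnifier lens (black rim, 44 mm across, 112 mm above the bench), held over the dish's path by a slim stand 67 mm further out in x. Stands exactly at one of the four nominal notch places; tube block, amber bottle and tip box stand at the others. Axes as the track.
- dish (a point): Top centre of the culture dish (54 mm across, 13 mm high) fixed on the carrier's tray, 48 mm above the bench; 99 mm in x from the squeeze point. The tray ends 134 mm from the squeeze point. Axes as the track.
- track: The carrier's track: aluminium base plate 120 x 420 mm, 10 mm thick, with two steel rods and end blocks 36 mm high. Origin on the bench, at mid length; its y is the sliding direction, x across it away from the robot. Fixed to the bench.
- vial: Loose: small vial 24 mm across, 50 mm high, standing among the stations. Origin at the centre of its underside.
- dish_stack: Loose: stack of three clear dishes, 58 mm across, 33 mm high, between robot and track. Origin at the centre of its underside.
- marker: Loose: marker pen, 160 x 14 x 12 mm, lying along its own y between robot and track. Origin under its middle.
- flask: Loose: bottle 52 mm across, 100 mm high, by the +y end of the track. Origin at the centre of its underside.
- pipette: Loose: hand pipette about 220 mm long, 20 mm thick, lying along its own y behind the stations. Origin under its body.
- foil_tin: Loose: aluminium tin 64 mm across, 40 mm high, by the -y end of the track. Origin at the centre of its underside.
Mind the look-alikes: they are no part of the job. Leave any green look-alike of the part that bears lens alone.

How it is judged:
By the outcome, as a careful person would: the job done as asked, in the order asked, and still so for the second after the job is handed in, with the robot touching nothing.
It also fails if it takes over 42 s, if anything falls off the work surface, if the arm or the gripper's body presses on something with over 40 N, if the wrist force passes 120 N, or if a joint passes its speed limit or range.

## Working session

There is one attempt and no reset: what is moved stays moved. The work goes in short steps, Python scripts to look and compute and a shell command to move; the robot and the scene stay as the last step left them, time stands still between calls to the robot, and variables do not carry over. Pictures are saved under pics/ and viewed, at most 10 in all, crops included, and the job is handed in when it is done.

```bash
mkdir -p pics; ls; cat > h.py <<'E'
import numpy as np,cv2
from bench import sense,snapshot,calibration
from scipy.spatial.transform import Rotation as R
def save(n,f):
    p,d=snapshot(n); cv2.imwrite(f'pics/{f}.png',p[:,:,::-1]); np.save(f'pics/{f}_d.npy',d); return p,d
def ray(n,u,v):
    c=calibration(n); f=240/np.tan(np.radians(c['fovy'])/2)
    Rm=cv2.Rodrigues(np.array(c['rvec'],float))[0]; t=np.array(c['tvec'],float).ravel()
    return -Rm.T@t, Rm.T@np.array([(u-c['cx'])/f,(v-c['cy'])/f,1.])
def onz(n,u,v,z):
    o,d=ray(n,u,v); return o+d*(z-o[2])/d[2]
def atd(n,u,v,dep):
    o,d=ray(n,u,v); return o+d*dep
E
python3 - <<'E'
from h import *
s=sense(); print(s)
for n in('top','side'): save(n,n+'0'); print(calibration(n))
E
```

```text
pics
{'time': 0.0, 'joint_pos': array([-7.46783433e+01,  7.51578388e+00,  8.53311856e+01, -8.23799783e-04,
        8.72623370e+01, -4.89393257e+00]), 'qd': array([-0.05920678,  0.09796217,  0.04049245,  0.03664356,  0.0441289 ,
        0.01324424]), 'joint_efforts': array([ 3.26122363e-04, -5.69402933e+01, -5.00547624e+01, -1.97298050e-04,
        1.45542371e-02, -2.73628348e-05]), 'tool_pos': array([ 207.19970274, -562.52495961,  252.21909256]), 'tcp_rot': array([-1.79891022e+02, -8.50530059e-03,  2.02156213e+01]), 'ft_force': array([ 0.26967536, -0.46577256, -0.76835496]), 'wrist_torque': array([-0.01138862, -0.00859058,  0.00797727]), 'grip_force': 0.0, 'finger_gap': 85.68068836839562}
{'fovy': 50.856536878013515, 'cx': 321.8179588999043, 'cy': 233.0448070636439, 'rvec': array([ 2.19434002, -2.14953425,  0.07311876]), 'tvec': array([  7.32529018, 622.98476516, 871.47017762])}
{'fovy': 45.16649088892162, 'cx': 312.91419767512934, 'cy': 242.08822841630476, 'rvec': array([ 2.28908591, -0.61943561,  0.2579083 ]), 'tvec': array([-544.60087163,  286.97999457,  806.70929888])}
```

View pics/top0.png

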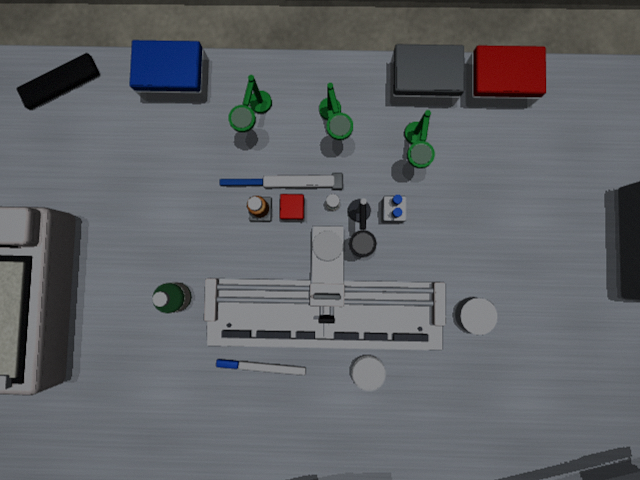

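View pics/side0.png

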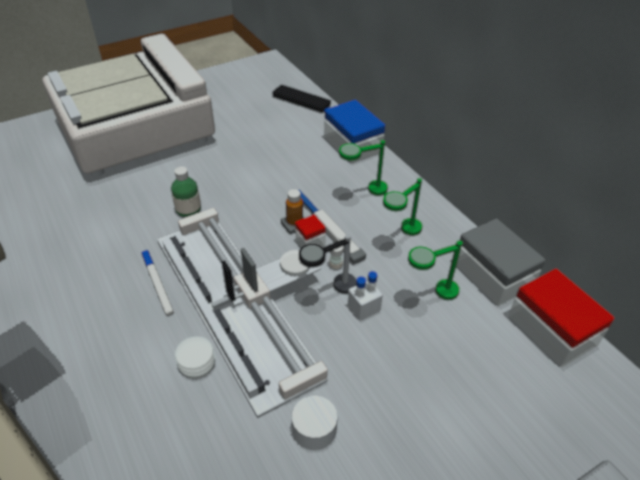

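Top view: the black magnifier is at (363,243). The look-alikes are the green magnifiers at (242,118), (340,126) and (420,153). The black lever is at (326,317), the grip plate at (326,296) and the dish at (327,243). The black one fits the description because it stands over the dish's path, so I'll measure it and check it in a crop.

```bash
python3 - <<'E'
from h import *
p=cv2.imread('pics/top0.png'); d=np.load('pics/top0_d.npy')
for nm,u,v,z in [('plate corner L',208,345,10),('plate corner R',442,349,10),('blk L',211,280,36),('blk R',440,283,36),('lens',363,243,112),('dish',327,243,48),('levertop',326,318,105),('platetop',327,296,106),('vial',332,201,50),('stack',368,373,33)]:
    print(nm,onz('top',u,v,z).round(1), 'depth',d[v,u], atd('top',u,v,d[v,u]).round(1))
c=cv2.resize(p[215:360,200:450],None,fx=3.2,fy=3.2,interpolation=cv2.INTER_CUBIC); cv2.imwrite('pics/c1.png',c)
E
```

```text
plate corner L [419.8 219.   10. ] depth 900.0234 [419.7 219.1   9.5]
plate corner R [ 422.5 -196.5   10. ] depth 903.85223 [ 420.9 -199.    -1. ]
blk L [535.6 212.1  36. ] depth 884.15857 [535.6 212.4  34.8]
blk R [ 538.9 -187.1   36. ] depth 876.8049 [ 538.9 -187.1   36.1]
lens [600.9 -47.5 112. ] depth 801.53394 [600.5 -47.  118.9]
dish [603.8  10.5  48. ] depth 870.95233 [603.6  10.5  50.5]
levertop [480.1   9.3 105. ] depth 815.53046 [479.4   9.4  95.8]
platetop [515.1   8.4 106. ] depth 808.68823 [515.1   8.4 105.6]
vial [676.9   3.3  50. ] depth 874.191 [676.5   3.3  53.1]
stack [382.  -64.6  33. ] depth 865.5962 [382.7 -64.3  36.4]
```

View pics/c1.png

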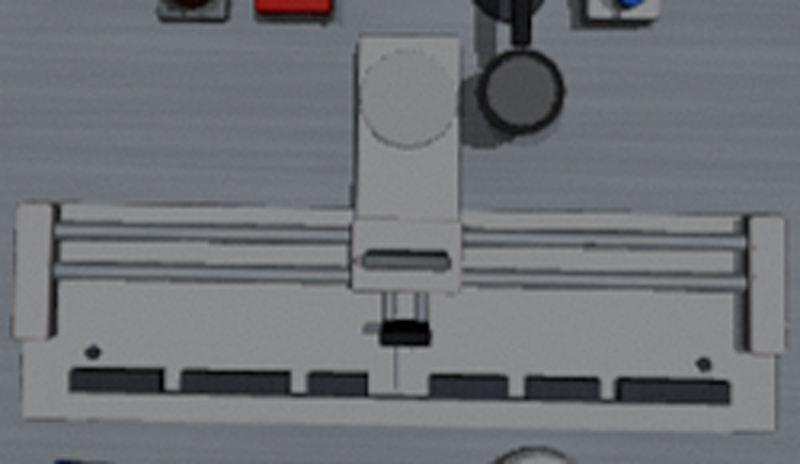

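The crop confirms the black-rimmed lens at crop (521,92), just -y of the dish, at the -60 station. That station's notch shows as the strip gap at crop (516,388), and the lever is at (406,332).

```bash
python3 -m crank '[[47.5,-43.5,6.3,-1.225,8.5],[47.5,-43.5,6.3,-1.225,8.5],[47.5,-43.5,6.3,-1.225,8.5],[47.5,-43.5,6.3,-1.225,8.5],[47.5,-43.5,6.3,-1.225,8.5],[47.5,-43.5,6.3,-1.225,8.5],[47.5,-43.5,6.3,-1.225,8.5],[47.5,-43.5,6.3,-1.225,8.5],[47.5,-43.5,6.3,-1.225,8.5],[47.5,-43.5,6.3,-1.225,8.5],[47.5,-43.5,6.3,-1.225,8.5],[47.5,-43.5,6.3,-1.225,8.5],[47.5,-43.5,6.3,-1.225,8.5],[47.5,-43.5,6.3,-1.225,8.5],[47.5,-43.5,6.3,-1.225,8.5],[47.5,-43.5,6.3,-1.225,8.5],[47.5,-43.5,6.3,-1.225,8.5]]'
python3 - <<'E'
from h import *
s=sense(); print(s['tool_pos'],s['tcp_rot'],s['time'],s['ft_force'])
save('wrist','w1'); c=calibration('wrist'); print(c)
np.savez('pics/w1p.npz',p=s['tool_pos'],r=s['tcp_rot'])
# strip gaps in top0
p=cv2.imread('pics/top0.png').astype(float).mean(2)
pr=p[332:336].mean(0)
print([(i,int(pr[i])) for i in range(285,395)])
E
```

```text
time: 1.8
tool_pos: [502.5, 8.0, 190.4]
tcp_rot: [180.0, 0.0, 90.3]
ft_force: [-0.4, 0.1, 0.0]
finger_gap: 85.4
grip_force: 0.0
[502.47959183   8.0116139  190.3993048 ] [1.79995497e+02 1.74154938e-02 9.02931765e+01] 1.8 [-0.38900831  0.08256044  0.0374382 ]
{'fovy': 65.70646984690485, 'cx': 313.2247709533488, 'cy': 240.9179362324921, 'tool_from_camera': array([[-9.53869399e-04, -9.47642132e-01, -3.19332866e-01,
         8.11977868e+01],
       [ 9.99999515e-01, -8.24985650e-04, -5.38866476e-04,
        -4.59022516e-01],
       [ 2.47207545e-04, -3.19333225e-01,  9.47642459e-01,
        -1.20070620e+02],
       [ 0.00000000e+00,  0.00000000e+00,  0.00000000e+00,
         1.00000000e+00]])}
[(285, 40), (286, 42), (287, 41), (288, 42), (289, 33), (290, 52), (291, 124), (292, 141), (293, 139), (294, 142), (295, 108), (296, 57), (297, 37), (298, 41), (299, 42), (300, 39), (301, 40), (302, 41), (303, 41), (304, 40), (305, 40), (306, 40), (307, 40), (308, 41), (309, 41), (310, 41), (311, 39), (312, 40), (313, 40), (314, 26), (315, 119), (316, 141), (317, 138), (318, 138), (319, 138), (320, 139), (321, 138), (322, 140), (323, 106), (324, 126), (325, 138), (326, 138), (327, 138), (328, 138), (329, 138), (330, 138), (331, 138), (332, 141), (333, 117), (334, 57), (335, 33), (336, 37), (337, 38), (338, 37), (339, 36), (340, 37), (341, 36), (342, 35), (343, 36), (344, 39), (345, 41), (346, 41), (347, 40), (348, 41), (349, 42), (350, 41), (351, 41), (352, 42), (353, 41), (354, 42), (355, 39), (356, 45), (357, 44), (358, 65), (359, 124), (360, 141), (361, 139), (362, 141), (363, 114), (364, 58), (365, 39), (366, 46), (367, 46), (368, 47), (369, 44), (370, 49), (371, 51), (372, 50), (373, 51), (374, 51), (375, 51), (376, 51), (377, 50), (378, 52), (379, 51), (380, 50), (381, 51), (382, 49), (383, 51), (384, 52), (385, 51), (386, 54), (387, 93), (388, 131), (389, 139), (390, 140), (391, 121), (392, 85), (393, 48), (394, 47)]
```

View pics/w1.png

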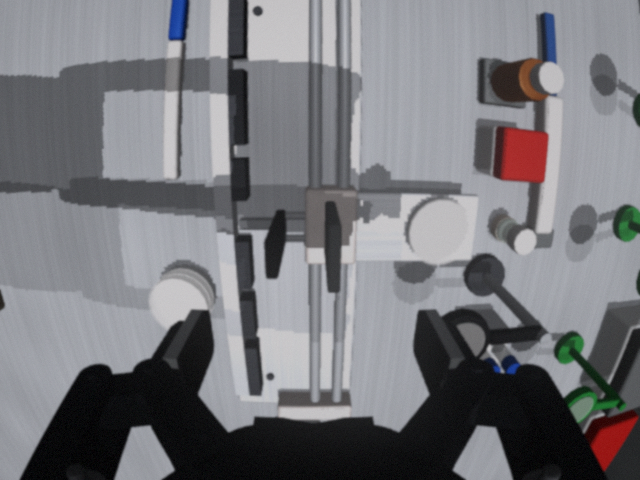

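The wrist view shows lever (275,243), grip plate (333,247), dish (438,230), the black lens (465,333) past the right finger, and the -60 notch in the strip near (245,290). Next I'll work out the carrier-to-notch distance and refine the pinch point.

```bash
cat >> h.py <<'E'
def wonz(u,v,z,pos,rpy):
    c=calibration('wrist'); f=240/np.tan(np.radians(c['fovy'])/2)
    a=np.array([u-c['cx'],v-c['cy']]); r=np.hypot(*a); th=r/f
    d=np.r_[a/r*np.sin(th),np.cos(th)]; T=c['tool_from_camera']; Rw=R.from_euler('xyz',rpy,degrees=True).as_matrix()
    o=Rw@T[:3,3]+pos; d=Rw@T[:3,:3]@d; return o+d*(z-o[2])/d[2]
E
python3 - <<'E'
from h import *
for n,u,v,z in [('notch L',358.4,334,30),('notch R',364.4,334,30),('slotL',314.6,334,30),('slotR',333.6,334,30),('blkL',310,300,40),('blkR',344,300,40),('trayL',311.9,250,40),('trayR',343.8,250,40),('endL',260,0,0)]:
    print(n,onz('top',u,v,z).round(1))
w=np.load('pics/w1p.npz'); 
for n,u,v,z in [('lever top far',283,211,105),('lever near',268,276,105),('plate',329,202,106),('plate near',336,290,106),('blk',306,187,40),('blk2',307,262,40),('blk r',354,262,40),('nt',246,287,30),('nt2',248,293,30),('dish',438,230,48)]:
    print(n,wonz(u,v,z,w['p'],w['r']).round(1))
p=cv2.imread('pics/w1.png'); cv2.imwrite('pics/c2.png',cv2.resize(p[170:400,200:380],None,fx=3.2,fy=2.6,interpolation=cv2.INTER_CUBIC))
E
```

```text
notch L [447.6 -47.2  30. ]
notch R [447.8 -57.6  30. ]
slotL [445.8  28.9  30. ]
slotR [446.6  -4.1  30. ]
blkL [504.9  37.9  40. ]
blkR [506.2 -20.9  40. ]
trayL [591.5  36.6  40. ]
trayR [592.6 -19.   40. ]
endL [1067.8  147.8    0. ]
lever top far [484.5  37.9 105. ]
lever near [474.5  -2.7 105. ]
plate [510.6  43.4 106. ]
plate near [515.9 -11.4 106. ]
blk [496.4  39.9  40. ]
blk2 [497.1 -19.4  40. ]
blk r [534.1 -19.4  40. ]
nt [445.3 -46.7  30. ]
nt2 [446.6 -52.4  30. ]
dish [597.6  10.   48. ]
```

View pics/c2.png

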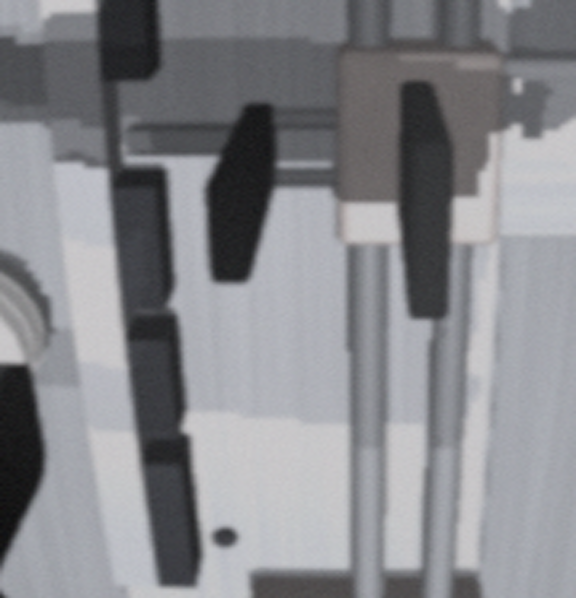

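The notch centre is about 60.5 mm in -y from the carrier's present place, so I descend and squeeze.

```bash
python3 -m crank '[[0.05,0,3,0,8.5],[0.05,0,6,0,8.5],[0.05,0,8,0,7.5],[0.05,0,9.2,0,7],[0.05,0,10.2,0,6.5],[0.05,0,10.2,0,6],[0.05,0,10.2,0,5.5],[0.05,0,10.2,0,5.2],[0.05,0,10.2,0,5.2]]' 30
python3 - <<'E'
from h import *
save('wrist','w2');save('side','s2')
a=cv2.imread('pics/w2.png');b=cv2.imread('pics/s2.png')
cv2.imwrite('pics/c3.png',np.hstack([cv2.resize(a[130:430,170:490],(400,375)),cv2.resize(b[180:330,170:330],(400,375))]))
E
```

```text
time: 2.75
tool_pos: [502.4, 9.6, 88.9]
tcp_rot: [-179.9, 0.0, 90.4]
ft_force: [-5.1, -1.1, 1.0]
finger_gap: 52.3
grip_force: 2.8
```

View pics/c3.png

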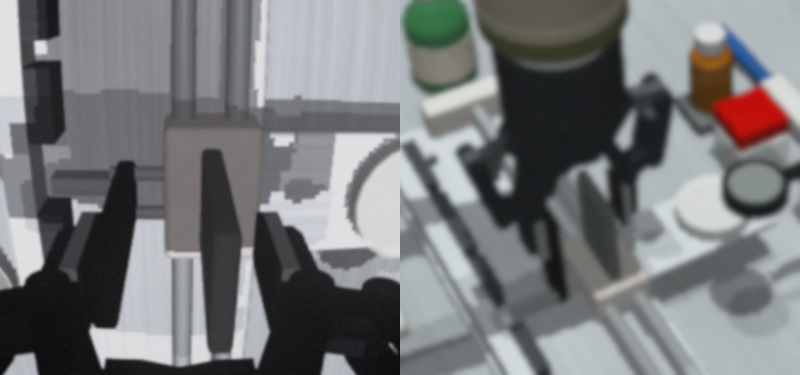

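The left pad just touches the lever, and the right pad is still clear of the grip plate. I shift 1.5 mm outward and close fully.

```bash
python3 -m crank '[[0,0.15,0,0,4.8],[0,0.15,0,0,4.4],[0,0.15,0,0,4.0],[0,0.15,0,0,3.6],[0,0.15,0,0,3.3],[0,0.15,0,0,3.2],[0,0.15,0,0,3.2],[0,0.15,0,0,3.2]]' 35
```

```text
time: 3.65
tool_pos: [502.5, 9.8, 89.4]
tcp_rot: [-179.7, 0.0, 90.4]
ft_force: [-16.6, -0.9, 13.5]
finger_gap: 32.6
grip_force: 30.5
```

```bash
python3 -m crank '[[0,-0.1,-0.05,0,3.2],[0,-0.2,-0.1,0,3.2],[0,-0.2,-0.1,0,3.2]]' 35
```

```text
time: 3.95
tool_pos: [502.3, 9.8, 89.5]
tcp_rot: [180.0, 0.0, 90.4]
ft_force: [1.4, 0.5, -3.7]
finger_gap: 32.7
grip_force: 38.2
```

```bash
python3 -m crank '[[-0.3,0,0,0,3.2],[-0.8,0,0,0,3.2],[-1.4,0,0,0,3.2],[-2,0,0,0,3.2],[-2.6,0,0,0,3.2],[-3.2,0,0,0,3.2],[-3.8,0,0,0,3.2],[-4.4,0,0,0,3.2],[-5,0,0,0,3.2],[-5.5,0,0,0,3.2],[-5.8,0,0,0,3.2],[-6,0,0,0,3.2],[-6.05,0,0,0,3.2],[-6.05,0,0,0,3.2],[-6.05,0,0,0,3.2]]' 35
python3 - <<'E'
from h import *
p,d=save('top','t3')
g=p.astype(float).mean(2)
cv2.imwrite('pics/c4.png',cv2.resize(p[215:360,300:430,::-1],None,fx=4,fy=4,interpolation=cv2.INTER_CUBIC))
save('wrist','w3')
E
```

```text
time: 5.45
tool_pos: [502.7, -51.0, 89.4]
tcp_rot: [-180.0, 0.0, 90.4]
ft_force: [-4.6, -0.5, 5.5]
finger_gap: 32.8
grip_force: 37.1
```

View pics/c4.png

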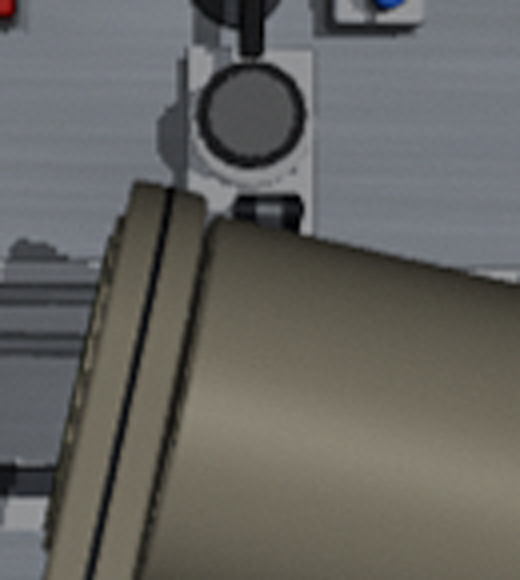

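The dish is now under the lens rim. I release slowly, reading the grip force at an opening between 39 mm (tooth resting on the strip) and 46 mm (tooth dropped).

```bash
python3 -m crank '[[0,0,0,0,3.5],[0,0,0,0,3.7],[0,0,0,0,3.9],[0,0,0,0,4.1],[0,0,0,0,4.2],[0,0,0,0,4.2],[0,0,0,0,4.2]]' 20
python3 -m crank '[[0,0,0,0,4.4],[0,0,0,0,4.4],[0,0,0,0,4.4]]' 20
```

```text
time: 6.25
tool_pos: [501.7, -50.9, 88.3]
tcp_rot: [-179.9, 0.0, 90.4]
ft_force: [-7.9, -1.3, -0.6]
finger_gap: 42.3
grip_force: 3.8
time: 6.55
tool_pos: [501.6, -50.9, 88.1]
tcp_rot: [-179.9, 0.0, 90.4]
ft_force: [-7.0, -1.2, -2.5]
finger_gap: 44.1
grip_force: 3.5
```

```bash
python3 -m crank '[[0,0,0,0,4.7],[0,0,0,0,4.9],[0,0,0,0,4.9]]' 20
python3 -m crank '[[0,0,0,0,5.1],[0,0,0,0,5.3],[0,0,0,0,5.3]]' 20
python3 -m crank '[[0,0,0,0,5.6],[0,0,0,0,5.8],[0,0,0,0,5.8]]' 20
```

```text
time: 6.85
tool_pos: [501.7, -50.8, 88.0]
tcp_rot: [-179.9, 0.0, 90.4]
ft_force: [-6.4, -1.1, -4.0]
finger_gap: 49.1
grip_force: 2.9
time: 7.15
tool_pos: [502.0, -50.7, 88.2]
tcp_rot: [-179.9, -0.0, 90.4]
ft_force: [-4.7, -0.1, -3.6]
finger_gap: 52.7
grip_force: 2.5
time: 7.45
tool_pos: [502.7, -50.7, 89.2]
tcp_rot: [180.0, -0.0, 90.4]
ft_force: [-4.5, -0.5, -3.6]
finger_gap: 58.1
grip_force: 2.1
```

The lever kept pushing on the pad all the way to about zero travel, with the force falling from 7 to 4.5 N. So the tooth appears to have dropped in. I open, lift away and check.

```bash
python3 -m crank '[[0,0,0,0,6.4],[0,0,0,0,7],[0,0,0,0,7.5],[0,0,0,0,7.5],[0,0,-1,0,7.5],[0,0,-3,0,7.5],[0,0,-6,0,7.5],[0,0,-9,0,7.5],[0,0,-12,0,7.5],[0,0,-15,0,7.5],[-5,-3,-16,0,7.5],[-10,-8,-16,0,7.5],[-14,-12,-16,0,7.5],[-18,-14,-16,0,7.5],[-22,-15,-16,0,7.5],[-26,-15,-16,0,7.5],[-30,-15,-16,0,7.5],[-30,-15,-16,0,7.5]]'
python3 - <<'E'
from h import *
save('top','t5')
a=cv2.imread('pics/t5.png');save('side','s5');b=cv2.imread('pics/s5.png')
g=a.astype(float).mean(2)
cv2.imwrite('pics/c5.png',np.hstack([cv2.resize(a[215:355,310:420],(400,509),interpolation=cv2.INTER_CUBIC),cv2.resize(b[210:350,190:300],(400,509),interpolation=cv2.INTER_CUBIC)]))
E
```

```text
time: 9.25
tool_pos: [353.4, -356.4, 249.1]
tcp_rot: [-180.0, 0.1, 90.1]
ft_force: [-0.1, 1.0, 0.5]
finger_gap: 75.0
grip_force: 0.0
```

View pics/c5.png

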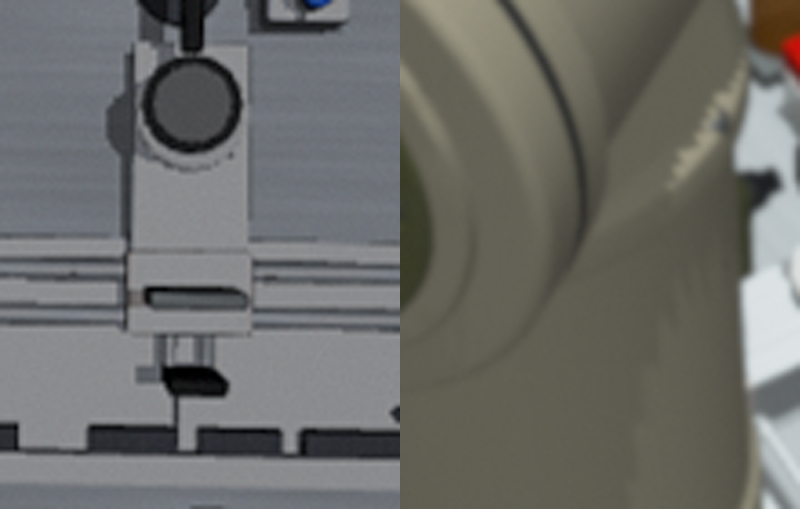

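In the top crop the tooth's bar reaches into the notch at (185,440), between the strip segments. The lever-to-plate spacing is 22.8 px against 22.5 px at the start, so the lever is back at zero travel. The dish is under the lens at (192,103), and the arm is clear.

```bash
python3 -c "
from bench import hand_in; print(hand_in())"
```

```text
the job is handed in; nothing more can be done
None
```

The carrier's dish is under the black magnifier lens and the tooth has dropped fully into that station's notch, going by the pad force on release and the top view; the arm is clear and the job was handed in at about 9 s of robot time.

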